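Tip empty vials through the spring flap of the return bin

TASK

Pick up the white tray with the orange handle and tip its two empty vials into the grey return bin: press the tray's lip down on the bin's yellow spring flap, then tip the tray and keep the flap held open with the lip until both vials have dropped inside. Then take the tray out so the flap closes, set it upright on the worktop clear of the bin and the other tray, and let go. Leave the blue-handled tray with the needle sheaths, and the standing brown vial, as they are.

Things in the scene. Friction and masses are not known exactly. Their poses are not given: they have to be found in the camera images.
- vial_tray: White tipping tray, orange cross handle; 145 mm long (y), 80 wide (x), 0.14 kg. Origin on its underside, z up. The open spout (level floor, z = 32) runs from y = 0 to the lip at -70; behind y = 0 the floor falls 20 degrees to the rear wall at +73, so the vials stay until it is tipped over 20 degrees nose down (turn about its +x); 43 empties it. Feet only behind y = -5; spout underside z = 28.
- vial_tray_handle (a point): Centre of the orange handle bar: (0, 10, 90) mm in the tray's frame. The bar runs along the tray's x, 74 mm free between its posts, 18 mm thick along y, 24 mm high (z 78 to 102). Grip it across its 18 mm from above, firmly (30 N or more: the lip, 74 mm ahead, presses on a spring).
- vial_tray_lip (a point): Middle of the round bead (6 mm radius) on the down-turned rim under the tray's spout edge: at (0, -64, 22) mm in the tray's frame. This bead presses the flap.
- vial_a: Empty clear glass vial with a pink cap, 25 mm diameter, 52 mm long, 28 g, lying across the orange-handled tray. Origin at the centre of its bottom, its z along its length.
- vial_b: Empty clear glass vial with a grey cap, 25 mm diameter, 50 mm long, 28 g, lying across the orange-handled tray beside the other. Origin at the centre of its bottom, its z along its length.
- return_bin: Grey return bin, fixed, hollow: 140 mm (x) by 170 (y, -105 to +65) by 130 high, walls and floor 5. Origin on its underside (y as given), z up. Mouth in the top: 116 mm wide, y = -30 to +60, closed by the yellow flap; beyond it a fixed cover. Bring the tray from the +y side, spout along the bin's -y; its underside then leans over the bin's edge at y = 65, z = 124.
- mouth (a point): Centre of the bin's mouth: at (0, 15, 130) mm in the bin's frame.
- flap (a joint): Yellow flap, 112 x 86 mm, hinged along the bin's x at y = +60, z = 129. 0 = shut, level; positive = swung down into the bin, rad, to 1.3. A spring shuts it: 2-3 N at 40 mm from the hinge open it 0.6; the vials' weight does not. Lip bead centre 40 mm from the hinge: with the tray at 16 degrees press it to 14 mm below the top (vials still stay), then tip to 43 degrees, bead 35 mm below.
- sheath_tray: Tray of the same shape with a blue handle, holding two pink needle sheaths. Not to be moved. Origin and axes as the other tray.
- needle_cap_0: Pink needle sheath, 40 mm long, 12 mm thick, in the blue-handled tray. Origin at its underside's centre.
- needle_cap_1: Pink needle sheath, 40 mm long, 12 mm thick, in the blue-handled tray. Origin at its underside's centre.
- vial_c: Full brown glass vial with a blue cap, 32 mm diameter, 62 mm high, standing on the worktop further back. Not to be moved. Origin at the centre of its bottom.

How it is judged:
By the outcome, as a careful person would: the job done as asked, in the order asked, and still so for the second after the job is handed in, with the robot touching nothing.
It also fails if it takes over 54 s, if anything falls off the work surface, if the arm or the gripper's body presses on something with over 40 N, if the wrist force passes 120 N, or if a joint passes its speed limit or range.

ROBOT

A 6-joint arm with a two-finger parallel gripper is mounted at the origin on a cart in front of the work surface, level with it; the furniture and walls round the work are solid. World frame = base frame: x ahead of the robot, y to its left, z up, the work surface at z = 0. Lengths are in m, angles in degrees, forces in N, time in s.
With the tool pointing down it reaches from about 0.375 to 0.9 m from the base axis. Payload 3.1 kg.
Tool frame: the origin (TCP) lies where the fingers leave the gripper's body, on its centre line; the fingertips stand bot.tips_ahead ahead of it and the grasp point (between the pads) lies 51 mm ahead of it (bot.tips_ahead is the distance from the TCP to the fingertips, in m); z points along the fingers, x is the direction in which the jaws open and shut, and the axes are right-handed (so a half turn about z gives the same grasp; the last joint's range is limited). The gripper opens to 87 mm and grips with 3 to 60 N. Pads are 19 mm wide; open, the fingers measure 117 mm over their backs; the gripper's body (75 mm by 190 mm) begins 51 mm behind the grasp point.
Start: joints at [-80.415, 30.224, 82.088, -0, 67.689, -10.227], TCP at [0.212, -0.588, 0.292] pointing down, gripper open.
Joint ranges: [-176.69, 176.69], [-43.24, 126.21], [12.49, 139.97], [-82, 262], [0, 151.66], [-163.58, 163.58]. Speed limits (degrees/s): [159.86, 159.86, 180, 180, 180, 180].

INTERFACE

Orientations are given as a 3x3 rotation matrix whose columns are the frame's x, y, z axes.
In Python, from rig import bot, vision, nets gives the robot as it stands.
- The arm moves only by the tool play_rows, never from a script. Its argument "series" is a list of rows, each an object of numbers: "tx", "ty", "tz": the shift along the world's x, y, z as a fraction of full scale; "turn": the turn about the world's z as a fraction of full scale. A call has 1 to 10 rows; each row shifts and turns the commanded pose from where the row before left it; what a row does not reach is not made up. Full scale, the value 1, is 0.8 m for a shift and 60 degrees for a turn. A row lasts 1/10 s, in which the tool goes at most 50 mm and 8.59 degrees, less where a joint would pass 70% of its speed; a pose out of reach is approached as far as the arm can. A call with a number of a shift or a turn outside -1 to 1 is refused whole. A call with a gripper value outside its range is refused whole. "gripper" is the opening, from 0 (shut) to 1 (fully open), set as the call begins (left out, the last holds). The fingers move at their own pace and stop on an object; the grip force is fixed at half the most. Time passes only in rows, so rows that do not move let the fingers close. It gives the time, the measured TCP pose, the force and the opening at its end, in the units of the state.
- bot.read_state(): the state, without advancing time (a new reading comes with each control period).
- vision.capture(name): name is "scene" or "top"; returns a dict with "pixels" (400x640x3 uint8, blue, green, red), "fx", "fy", "cx", "cy" (pixels), "extrinsics" (4x4, takes a point from camera to world coordinates). Camera axes: x right, y down, z forward; pixel columns grow to the right and rows downward; lengths in m; the calibration is good to about 2 mm. A picture is of the moment at which its call begins. There is no depth.
- bot.hand_in(): hands the job in, once; it reports no verdict.
Trained networks look in a picture, given as the dict that the camera call returned (one of the last four; its "shot" number tells which), for a name from the list of things; names that differ only in an ending like _2 or _b are one class to them, and where a whole thing is asked for, a point or a joint stands for the part that bears it (a point fixed in the world has none). Each returns a list of dicts, best first, with "confidence" (0 to 1); they miss things now and then, are a little off and sometimes report something else, mostly with a low value. They report only what shows in the picture. A call takes as long as a camera call.
- nets.look_for(picture, query): "at" ([column, row] as shares, 0 to 1, of the picture: columns of its width, rows of its height, amid what is visible of it).
- nets.masks_of(picture, query): "region" (400x640 bool, what is visible of it) and "at" ([column, row] as shares, 0 to 1, of the picture: columns of its width, rows of its height, amid what is visible of it).
The state is a dict: "time_s": time; "joint_positions": joint angles; "qvel": joint speeds; "tau": joint torques, N m; "position": TCP position; "tcp_rot": TCP orientation; "force": force on the tool from outside, world axes, zero at the start; "moment": the same for the moment, N m; "opening": opening from 0.0 (shut) to 1.0 (fully open).
Only numpy, scipy, OpenCV 4.12 (cv2) and the standard library are available. Lean on these libraries where they do the work, as an engineer would, in place of code of your own. Each camera call takes 0.05 s, during which the arm holds its last target.

## Working session

There is one attempt and no reset: what is moved stays moved. The work goes in short steps, Python scripts to look and compute and a tool call to move; the robot and the scene stay as the last step left them, time stands still between calls to the robot, and variables do not carry over. Pictures are saved under pics/ and viewed, and the job is handed in when it is done.

Besides the shell and the picture viewer there is one more tool, called after "Request:" by a JSON object that holds its "api" and its "payload", one argument or row to a line. play_rows: Moves the arm, as the interface text tells. Shift numbers are shares of 0.8 m and turn numbers shares of 60 degrees, none past 1 either way. Its arguments: {"type":"object","properties":{"series":{"type":"array"},"gripper":{"type":"number"}},"required":["series"]}

```bash
ls -la; mkdir -p pics
cat > h.py <<'E'
import numpy as np,cv2
from rig import bot,vision,nets
def shot(name,fn):
    p=vision.capture(name); cv2.imwrite('pics/'+fn,p['pixels']); return p
def proj(p,X):
    E=np.linalg.inv(np.array(p['extrinsics'])); X=np.atleast_2d(X)
    c=X@E[:3,:3].T+E[:3,3]
    return np.c_[p['fx']*c[:,0]/c[:,2]+p['cx'],p['fy']*c[:,1]/c[:,2]+p['cy']]
def ray(p,u,v):
    E=np.array(p['extrinsics']); d=E[:3,:3]@np.array([(u-p['cx'])/p['fx'],(v-p['cy'])/p['fy'],1]); return E[:3,3],d
def atz(p,u,v,z):
    o,d=ray(p,u,v); return o+d*(z-o[2])/d[2]
E
python3 - <<'E'
from h import *
s=bot.read_state(); print(s); print(bot.tips_ahead,[a for a in dir(bot) if a[0]!='_'])
for n in('scene','top'):
    p=shot(n,n+'0.png'); print(n,p['fx'],p['cx'],p['cy'],np.round(p['extrinsics'],3).tolist())
    for q in ['vial_tray','vial_tray_handle','vial_a','vial_b','return_bin','flap','sheath_tray','vial_c']:
        print(q,[(round(d['confidence'],2),round(d['at'][0]*640),round(d['at'][1]*400)) for d in nets.look_for(p,q)[:3]])
E
```

```text
total 12
drwxr-xr-x  3 agent agent 4096 Dec  7 05:25 .
drwxr-xr-x 23 root  root  4096 Dec  7 05:24 ..
drwxr-xr-x  2 agent agent 4096 Dec  7 05:25 pics
{'time_s': 0.0, 'joint_positions': array([-8.04163547e+01,  3.02780854e+01,  8.21556158e+01, -1.48743801e-03,
        6.76885121e+01, -1.02295534e+01]), 'qvel': array([-0.00827884,  0.01642449, -0.01717226,  0.00801464, -0.00889555,
       -0.00518047]), 'tau': array([ 7.86185465e-04, -4.40033519e+01, -1.76593226e+01,  6.34428626e-02,
        5.80936612e-02, -1.76323988e-04]), 'position': array([ 0.21174834, -0.58742474,  0.29128519]), 'tcp_rot': array([[ 3.38963551e-01, -9.40799430e-01, -3.78803046e-04],
       [-9.40797155e-01, -3.38963576e-01,  2.09925456e-03],
       [-2.10337793e-03, -3.55193952e-04, -9.99997725e-01]]), 'force': array([-1.06750688, -0.39146744, -0.28942539]), 'moment': array([-0.00827704, -0.01592504,  0.0089683 ]), 'opening': 1.0030315754402057}
0.0697 ['PlanningError', 'hand_in', 'read_state', 'tips_ahead']
scene 440.5198120812753 318.1203341633059 197.21701513988145 [[-0.52, -0.623, 0.585, -0.005], [-0.854, 0.3
[... 220 characters left out ...]
 196), (0.65, 326, 257), (0.47, 317, 258)]
return_bin [(0.65, 410, 163)]
flap [(0.72, 229, 316), (0.59, 405, 152)]
sheath_tray [(0.74, 411, 163), (0.7, 241, 294), (0.45, 339, 252)]
vial_c [(0.77, 257, 196), (0.65, 326, 257), (0.47, 317, 258)]
top 506.56223944512107 319.5861941170911 200.07032830561954 [[0.01, -0.997, 0.078, 0.466], [-1.0, -0.011, -0.004, 0.031], [0.005, -0.078, -0.997, 1.426], [0.0, 0.0, 0.0, 1.0]]
vial_tray [(0.66, 328, 247)]
vial_tray_handle [(0.89, 330, 246)]
vial_a [(0.58, 313, 246), (0.57, 305, 240)]
vial_b [(0.58, 313, 246), (0.57, 305, 240)]
return_bin [(0.88, 433, 208)]
flap [(0.88, 421, 203)]
sheath_tray [(0.59, 242, 238)]
vial_c [(0.58, 313, 246), (0.57, 305, 240)]
```

View pics/scene0.png

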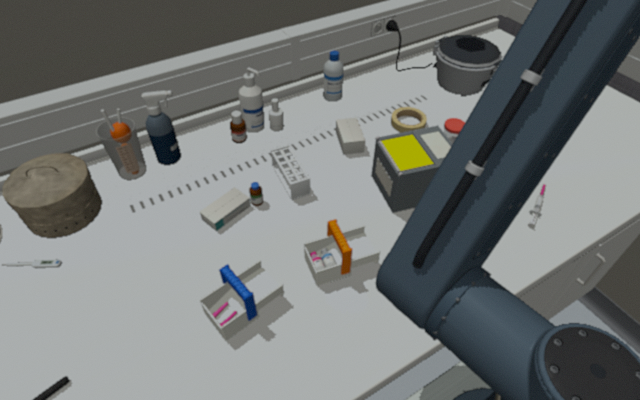

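View pics/top0.png

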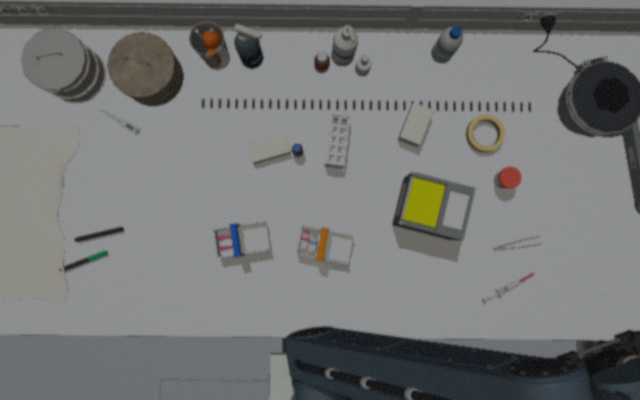

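Run:
```python
from h import *
a=cv2.imread('pics/top0.png'); b=cv2.imread('pics/scene0.png')
c=cv2.resize(a[215:275,285:365],None,fx=7,fy=7,interpolation=cv2.INTER_CUBIC)
d=cv2.resize(a[165:245,385:485],None,fx=6,fy=6,interpolation=cv2.INTER_CUBIC)
e=cv2.resize(b[210:285,295:385],None,fx=8,fy=8,interpolation=cv2.INTER_CUBIC)
cv2.imwrite('pics/z1.png',c);cv2.imwrite('pics/z2.png',d);cv2.imwrite('pics/z3.png',e)
```

```text
(no output)
```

View pics/z1.png

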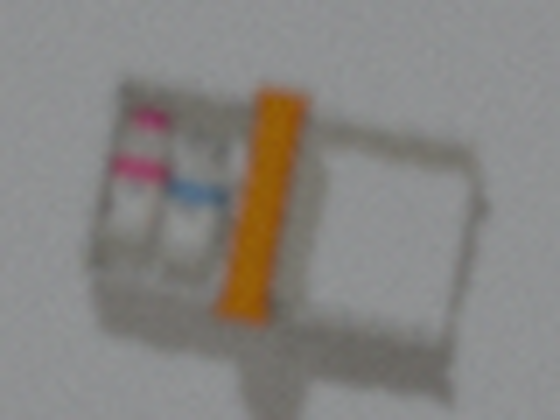

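View pics/z2.png

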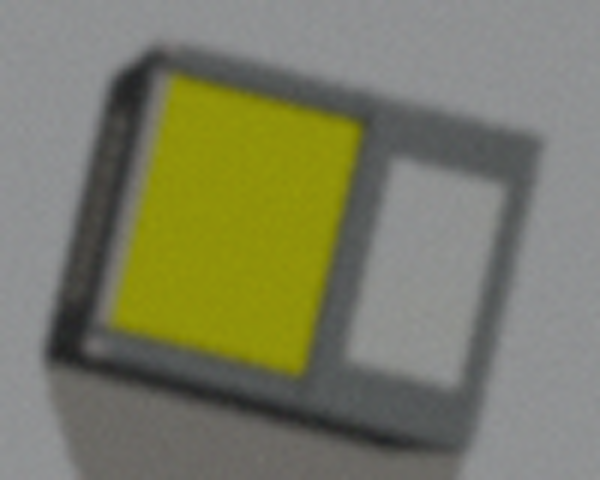

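View pics/z3.png

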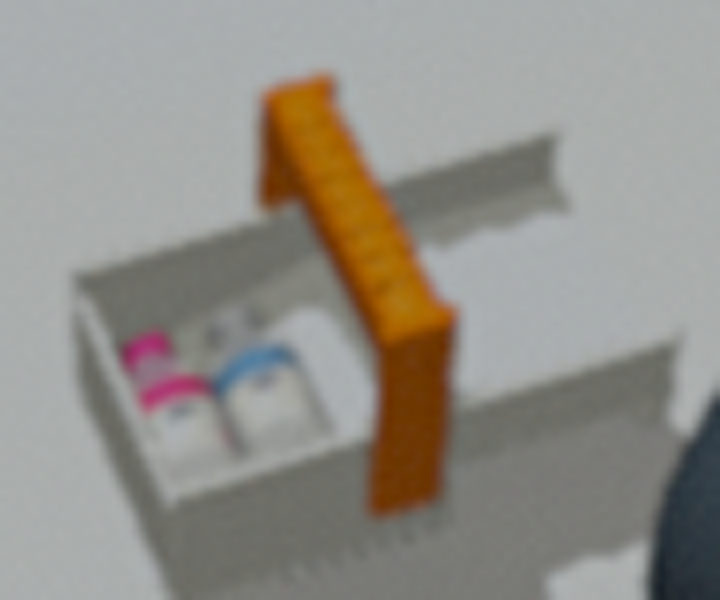

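```bash
cat > fit.py <<'E'
from h import *
from scipy.optimize import least_squares
SS=8
def boxpts(x0,x1,y0,y1,z0,z1):
    return np.array([[x,y,z] for x in(x0,x1) for y in(y0,y1) for z in(z0,z1)])/1000
def render(p,boxes,pose,win,off):
    x,y,yaw=pose; R=np.array([[np.cos(yaw),-np.sin(yaw),0],[np.sin(yaw),np.cos(yaw),0],[0,0,1]])
    u0,u1,v0,v1=win; im=np.zeros(((v1-v0)*SS,(u1-u0)*SS),np.uint8)
    for b in boxes:
        q=proj(p,boxpts(*b)@R.T+[x,y,0])+off
        # pixel centers at integer coords -> sample coords
        q=(q-[u0,v0]+0.5)*SS-0.5
        h=cv2.convexHull(np.round(q*16).astype(np.int32).reshape(-1,1,2))
        cv2.fillConvexPoly(im,h,255,lineType=cv2.LINE_8,shift=4)
    im=im.astype(float)/255
    im=im.reshape(v1-v0,SS,u1-u0,SS).mean((1,3))
    return im
def orange(p,win):
    u0,u1,v0,v1=win; a=p['pixels'][v0:v1,u0:u1].astype(float)
    s=a[...,2]-a[...,0]   # red-blue
    return s
E
python3 - <<'E'
from fit import *
P={n:vision.capture(n) for n in('top','scene')}
win={'top':(305,350,215,275),'scene':(318,362,210,285)}
obs={}
for n in P:
    s=orange(P[n],win[n]); s=cv2.GaussianBlur(s,(0,0),.7)
    # pink removal
    u0,u1,v0,v1=win[n]; a=cv2.GaussianBlur(P[n]['pixels'][v0:v1,u0:u1].astype(float),(0,0),.7)
    g=np.clip((a[...,1]-a[...,0]),-5,None)  # green-blue: orange positive, pink negative
    print(n,np.percentile(g,[5,50,90,95,99]),np.percentile(s,[5,50,90,99]))
    obs[n]=(s,g)
def model(v,n,fx=None):
    x,y,yaw,L,w,zb,du,dv,sg,at,asn=v
    b=[(-L/2,L/2,1,19,78,102),(37,L/2,10-w/2,10+w/2,zb,78),(-L/2,-37,10-w/2,10+w/2,zb,78)]
    r=render(P[n],b,(x,y,yaw),win[n],np.array([du,dv]) if n=='scene' else np.zeros(2))
    return cv2.GaussianBlur(r,(0,0),abs(sg)+.3)
def gam(n): 
    g=obs[n][1]; return (g-np.median(g))/1.0
from scipy.optimize import minimize
def cost(v,full=False):
    c=0
    for n,a in(('top',v[9]),('scene',v[10])):
        m=model(v,n); g=gam(n)
        # bar vs. scene shading: clip saturating
        gg=np.clip(g/a,0,1) if n=='scene' else g/a
        wgt=1
        c+=((m-gg)**2).sum()
    return c+ (v[6]**2+v[7]**2)*0.3
g0={n:np.percentile(gam(n),98) for n in P}; print(g0)
best=None
p=P['top']; c=atz(p,326,245,.1); print(c)
for L in(80,84):
    v0=np.array([c[0],c[1]-.01,-.15,L,17,50,0,0,.7,g0['top']*.9,g0['scene']*.7])
    st=np.array([.004,.004,.04,3,2,6,1,1,.3,g0['top']*.1,g0['scene']*.15])
    f=lambda z:cost(v0+z*st)
    for k in range(3):
        r=minimize(f,np.zeros(11) if k==0 else r.x,method='Nelder-Mead',options=dict(maxiter=2500,maxfev=2500,initial_simplex=np.vstack([np.zeros(11) if k==0 else r.x,(np.zeros(11) if k==0 else r.x)+np.eye(11)])))
    v=v0+r.x*st; print(L,r.fun,np.round(v,4))
for n in P:
    m=model(v,n); gg=gam(n)/v[9 if n=='top' else 10]
    cv2.imwrite(f'pics/fit_{n}.png',cv2.resize(np.hstack([np.clip(m,0,1),np.clip(gg,0,1),abs(m-gg).clip(0,1)])*255,None,fx=5,fy=5,interpolation=0))
E
```

```text
top [-1.86373233  0.56996677 14.42594385 53.57629452 79.35647257] [ -3.3775971    0.38444641  34.22144235 132.8215479 ]
scene [ -1.48157904   4.33997696  52.0055207   87.49647967 102.2960812 ] [ -5.50326847   3.9889106  106.96282614 164.28332806]
{'top': np.float64(76.75291922960844), 'scene': np.float64(95.85772185798822)}
[0.4515113  0.00745997 0.1       ]
80 71.22370610709618 [ 4.50900e-01  8.20000e-03 -2.07600e-01  8.58199e+01  1.12717e+01
  3.88926e+01 -3.36600e-01  9.70000e-03  1.60090e+00  7.96268e+01
  6.16230e+01]
84 71.47787226747992 [ 4.52000e-01  8.00000e-03 -1.95100e-01  8.55825e+01  1.17787e+01
  3.83094e+01 -1.18700e-01  1.63900e-01  1.52120e+00  7.95921e+01
  6.01122e+01][ WARN:0@29.813] global loadsave.cpp:1063 imwrite_ Unsupported depth image for selected encoder is fallbacked to CV_8U.
```

```bash
cat > binfit.py <<'E'
from h import *
P={n:vision.capture(n) for n in('top','scene')}
def yel(p):
    a=p['pixels'].astype(int); return (((a[...,1]-a[...,0])>60)&(a[...,2]-a[...,1]<25)).astype(np.uint8)
for n,p in P.items():
    m=yel(p); k,l,st,ce=cv2.connectedComponentsWithStats(m)
    i=1+np.argmax(st[1:,4]); m=(l==i).astype(np.uint8)
    c=max(cv2.findContours(m,cv2.RETR_EXTERNAL,cv2.CHAIN_APPROX_NONE)[0],key=cv2.contourArea)
    r=cv2.approxPolyDP(c,6,True)[:,0]; print(n,st[i],r.tolist())
    # world corners z=.130, via area moments
    w=np.array([atz(p,u,v,.130)[:2] for u,v in r]); print(np.round(w*1000,1).tolist())
    ys,xs=np.nonzero(m); W=np.array([atz(p,u,v,.130)[:2] for u,v in zip(xs,ys)])
    ctr=W.mean(0); C=np.cov((W-ctr).T); ev,V=np.linalg.eigh(C); ax=V[:,1]; 
    print('ctr',np.round(ctr*1000,1),'axis x yaw',np.degrees(np.arctan2(ax[1],ax[0])),'size',np.sqrt(12*ev)*1000)
# orange top bar
p=P['top'];a=p['pixels'].astype(int); m=((a[...,2]-a[...,0]>50)&(a[...,1]-a[...,0]>25)&(a[...,2]-a[...,1]>25)).astype(np.uint8); m[:215]=0;m[275:]=0;m[:,:300]=0;m[:,360:]=0
ys,xs=np.nonzero(m); W=np.array([atz(p,u,v,.102)[:2] for u,v in zip(xs,ys)]);ctr=W.mean(0);ev,V=np.linalg.eigh(np.cov((W-ctr).T));ax=V[:,1]
print('bar',ctr,np.degrees(np.arctan2(ax[1],ax[0])),np.sqrt(12*ev)*1000)
E
python3 binfit.py
```

```text
top [ 404  178   41   49 1440] [[414, 178], [404, 219], [435, 226], [444, 185]]
[[626.2, -217.1], [520.2, -191.1], [503.1, -270.4], [608.9, -294.4]]
ctr [ 564.4 -242.6] axis x yaw 165.5501722956146 size [ 84.7983469  112.12197728]
scene [ 382  134   52   37 1134] [[411, 134], [382, 140], [400, 170], [433, 163]]
[[610.6, -294.2], [628.8, -218.5], [521.9, -188.9], [501.4, -269.2]]
ctr [ 563.2 -241.7] axis x yaw 165.308598315194 size [ 85.36545816 113.74290115]
bar [0.45389869 0.01795187] 169.82130574200815 [16.02073377 86.47330379]
```

Request:
{"api": "play_rows", "payload": {
  "series": [
    {"tx": 0.0216,"ty": 0.054,"turn": -0.0357},
    {"tx": 0.0216,"ty": 0.054,"turn": -0.0357},
    {"tx": 0.0216,"ty": 0.054,"turn": -0.0357},
    {"tx": 0.0216,"ty": 0.054,"turn": -0.0357},
    {"tx": 0.0216,"ty": 0.054,"turn": -0.0357},
    {"tx": 0.0216,"ty": 0.054,"turn": -0.0357},
    {"tx": 0.0216,"ty": 0.054,"turn": -0.0357}
  ],
  "gripper": 0.6
}}

```text
invalid input
```

Request:
{"api": "play_rows", "payload": {
  "series": [
    {"tx": 0.0216,"ty": 0.054,"turn": -0.0357},
    {"tx": 0.0216,"ty": 0.054,"turn": -0.0357},
    {"tx": 0.0216,"ty": 0.054,"turn": -0.0357},
    {"tx": 0.0216,"ty": 0.054,"turn": -0.0357},
    {"tx": 0.0216,"ty": 0.054,"turn": -0.0357},
    {"tx": 0.0216,"ty": 0.054,"turn": -0.0357},
    {"tx": 0.0216,"ty": 0.054,"turn": -0.0357},
    {"tx": 0}
  ]
}}

```text
invalid input
```

Request:
{"api": "play_rows", "payload": {
  "series": [
    {"tx": 0.0216,"ty": 0.054,"tz": 0,"turn": -0.0357},
    {"tx": 0.0216,"ty": 0.054,"tz": 0,"turn": -0.0357},
    {"tx": 0.0216,"ty": 0.054,"tz": 0,"turn": -0.0357},
    {"tx": 0.0216,"ty": 0.054,"tz": 0,"turn": -0.0357},
    {"tx": 0.0216,"ty": 0.054,"tz": 0,"turn": -0.0357},
    {"tx": 0.0216,"ty": 0.054,"tz": 0,"turn": -0.0357},
    {"tx": 0.0216,"ty": 0.054,"tz": 0,"turn": -0.0357}
  ],
  "gripper": 0.6
}}

```text
time_s: 1.8
position: [0.3332, -0.284, 0.2925]
tcp_rot: [[0.082, -0.997, 0.001], [-0.997, -0.082, -0.001], [0.001, -0.001, -1.0]]
force: [0.4, 0.2, 0.1]
opening: 0.609
```

Request:
{"api": "play_rows", "payload": {
  "series": [
    {"tx": 0.0216,"ty": 0.054,"tz": 0,"turn": -0.0357},
    {"tx": 0.0216,"ty": 0.054,"tz": 0,"turn": -0.0357},
    {"tx": 0.0216,"ty": 0.054,"tz": 0,"turn": -0.0357},
    {"tx": 0.0216,"ty": 0.054,"tz": 0,"turn": -0.0357},
    {"tx": 0.0216,"ty": 0.054,"tz": 0,"turn": -0.0357},
    {"tx": 0.0216,"ty": 0.054,"tz": 0,"turn": -0.0357},
    {"tx": 0.0216,"ty": 0.054,"tz": 0,"turn": -0.0357},
    {"tx": 0,"ty": 0,"tz": 0,"turn": 0}
  ]
}}

```text
time_s: 2.6
position: [0.4552, 0.0214, 0.2926]
tcp_rot: [[-0.17, -0.985, 0.002], [-0.985, 0.17, 0.001], [-0.002, -0.002, -1.0]]
force: [-0.1, -1.3, 0.4]
opening: 0.596
```

Request:
{"api": "play_rows", "payload": {
  "series": [
    {"tx": -0.001,"ty": -0.004,"tz": -0.047,"turn": 0},
    {"tx": 0,"ty": 0,"tz": -0.047,"turn": 0},
    {"tx": 0,"ty": 0,"tz": -0.047,"turn": 0},
    {"tx": 0,"ty": 0,"tz": -0.03,"turn": 0},
    {"tx": 0,"ty": 0,"tz": -0.016,"turn": 0},
    {"tx": 0,"ty": 0,"tz": 0,"turn": 0}
  ]
}}

```text
time_s: 3.2
position: [0.452, 0.0131, 0.1411]
tcp_rot: [[-0.177, -0.984, -0.004], [-0.984, 0.177, 0.001], [-0.0, 0.004, -1.0]]
force: [-0.5, 0.2, 0.3]
opening: 0.601
```

Run:
```python
from h import *
b=shot('scene','s1.png')['pixels']; a=shot('top','t1.png')['pixels']
cv2.imwrite('pics/s1z.png',np.hstack([cv2.resize(b[170:300,270:420],None,fx=2.6,fy=2.6),cv2.resize(a[180:310,270:420],None,fx=2.6,fy=2.6)]))
```

```text
(no output)
```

View pics/s1z.png

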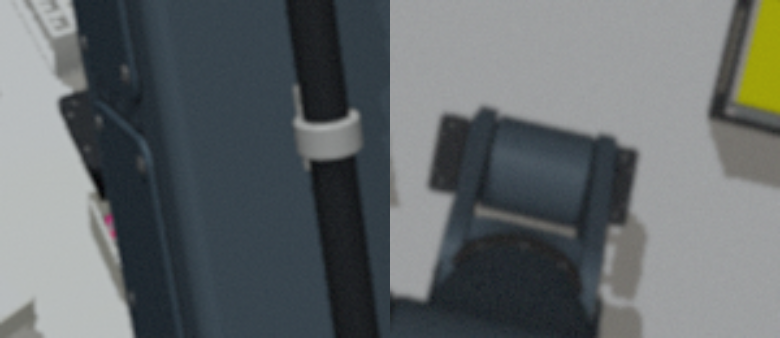

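Request:
{"api": "play_rows", "payload": {
  "series": [
    {"tx": 0,"ty": 0.004,"tz": 0.002,"turn": 0},
    {"tx": 0,"ty": 0,"tz": 0,"turn": 0}
  ]
}}

```text
time_s: 3.5
position: [0.4536, 0.0169, 0.1454]
tcp_rot: [[-0.176, -0.984, 0.002], [-0.984, 0.176, -0.0], [0.0, -0.003, -1.0]]
force: [-0.1, 0.8, -0.1]
opening: 0.6
```

Request:
{"api": "play_rows", "payload": {
  "series": [
    {"tx": 0,"ty": 0,"tz": 0,"turn": 0},
    {"tx": 0,"ty": 0,"tz": 0,"turn": 0},
    {"tx": 0,"ty": 0,"tz": 0,"turn": 0},
    {"tx": 0,"ty": 0,"tz": 0,"turn": 0},
    {"tx": 0,"ty": 0,"tz": 0,"turn": 0},
    {"tx": 0,"ty": 0,"tz": 0,"turn": 0}
  ],
  "gripper": 0
}}

```text
time_s: 4.1
position: [0.4529, 0.0169, 0.1441]
tcp_rot: [[-0.177, -0.984, -0.0], [-0.984, 0.177, 0.0], [-0.0, 0.0, -1.0]]
force: [0.1, 0.2, 0.8]
opening: 0.202
```

Request:
{"api": "play_rows", "payload": {
  "series": [
    {"tx": 0,"ty": 0,"tz": 0.01,"turn": 0},
    {"tx": 0,"ty": 0,"tz": 0.02,"turn": 0},
    {"tx": 0,"ty": 0,"tz": 0.03,"turn": 0},
    {"tx": 0,"ty": 0,"tz": 0.035,"turn": 0},
    {"tx": 0,"ty": 0,"tz": 0.035,"turn": 0},
    {"tx": 0,"ty": 0,"tz": 0.03,"turn": 0},
    {"tx": 0,"ty": 0,"tz": 0.02,"turn": 0},
    {"tx": 0,"ty": 0,"tz": 0.015,"turn": 0},
    {"tx": 0,"ty": 0,"tz": 0,"turn": 0}
  ]
}}

```text
time_s: 5.0
position: [0.4535, 0.0168, 0.302]
tcp_rot: [[-0.177, -0.984, 0.004], [-0.984, 0.177, -0.001], [0.0, -0.004, -1.0]]
force: [-0.1, 0.3, -1.8]
opening: 0.204
```

Request:
{"api": "play_rows", "payload": {
  "series": [
    {"tx": 0.01,"ty": -0.015,"tz": 0,"turn": -0.009},
    {"tx": 0.02,"ty": -0.03,"tz": 0,"turn": -0.009},
    {"tx": 0.025,"ty": -0.038,"tz": 0,"turn": -0.009},
    {"tx": 0.025,"ty": -0.038,"tz": 0,"turn": -0.009},
    {"tx": 0.025,"ty": -0.038,"tz": 0,"turn": -0.009},
    {"tx": 0.025,"ty": -0.038,"tz": 0,"turn": -0.009},
    {"tx": 0.02,"ty": -0.03,"tz": 0,"turn": -0.009},
    {"tx": 0.01,"ty": -0.014,"tz": 0,"turn": -0.01},
    {"tx": 0,"ty": 0,"tz": 0,"turn": 0}
  ]
}}

```text
time_s: 5.9
position: [0.5815, -0.1779, 0.2988]
tcp_rot: [[-0.254, -0.967, -0.001], [-0.967, 0.254, 0.0], [-0.0, 0.001, -1.0]]
force: [-0.4, 0.4, -1.6]
opening: 0.206
```

```bash
cat > look.py <<'E'
import sys
from h import *
t=sys.argv[1]
s=bot.read_state(); print(s['time_s'],np.round(s['position'],4),np.degrees(np.arctan2(s['tcp_rot'][1,0],s['tcp_rot'][0,0])),np.round(s['force'],1),np.round(s['moment'],2),round(s['opening'],3))
# bar centre in bin frame
bx=np.array([np.cos(np.radians(-14.5)),np.sin(np.radians(-14.5))]);by=np.array([-bx[1],bx[0]])
g=s['position']+s['tcp_rot'][:,2]*.051
d=g[:2]-[.5638,-.2422]; print('grasp pt in bin frame mm',np.round(1000*np.array([d@bx,d@by+.017,g[2]]),1))
b=shot('scene',f's_{t}.png')['pixels']; a=shot('top',f't_{t}.png')['pixels']
cv2.imwrite(f'pics/z_{t}.png',np.hstack([cv2.resize(b[90:220,340:490],None,fx=2.6,fy=2.6,interpolation=cv2.INTER_CUBIC),cv2.resize(a[150:280,350:500],None,fx=2.6,fy=2.6,interpolation=cv2.INTER_CUBIC)]))
E
python3 look.py a
```

```text
5.9 [ 0.5815 -0.1779  0.2988] -104.69563191759805 [-0.4  0.4 -1.6] [0.03 0.06 0.05] 0.206
grasp pt in bin frame mm [  0.9  83.7 247.8]
```

View pics/z_a.png

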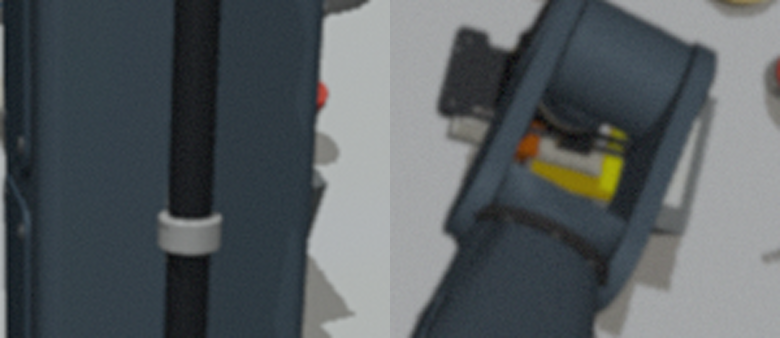

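Request:
{"api": "play_rows", "payload": {
  "series": [
    {"tx": 0,"ty": 0,"tz": -0.02,"turn": 0},
    {"tx": 0,"ty": 0,"tz": -0.02,"turn": 0},
    {"tx": 0,"ty": 0,"tz": -0.012,"turn": 0},
    {"tx": 0,"ty": 0,"tz": 0,"turn": 0}
  ]
}}

```text
time_s: 6.4
position: [0.5797, -0.1743, 0.2574]
tcp_rot: [[-0.25, -0.968, -0.003], [-0.968, 0.25, 0.002], [-0.001, 0.004, -1.0]]
force: [-0.7, 0.5, -0.5]
opening: 0.208
```

Request:
{"api": "play_rows", "payload": {
  "series": [
    {"tx": 0,"ty": 0,"tz": -0.004,"turn": 0},
    {"tx": 0,"ty": 0,"tz": -0.004,"turn": 0},
    {"tx": 0,"ty": 0,"tz": 0,"turn": 0}
  ]
}}

```text
time_s: 6.7
position: [0.5812, -0.1759, 0.2526]
tcp_rot: [[-0.251, -0.968, 0.001], [-0.968, 0.251, -0.0], [0.0, -0.001, -1.0]]
force: [0.3, 0.2, -0.6]
opening: 0.202
```

Request:
{"api": "play_rows", "payload": {
  "series": [
    {"tx": 0,"ty": 0,"tz": -0.003,"turn": 0},
    {"tx": 0,"ty": 0,"tz": -0.003,"turn": 0},
    {"tx": 0,"ty": 0,"tz": 0,"turn": 0}
  ]
}}

```text
time_s: 7.0
position: [0.5812, -0.1762, 0.2473]
tcp_rot: [[-0.251, -0.968, 0.0], [-0.968, 0.251, -0.0], [0.0, -0.001, -1.0]]
force: [1.2, 0.3, -0.8]
opening: 0.206
```

```bash
python3 look.py b
```

```text
7.0 [ 0.5812 -0.1762  0.2473] -104.55283707861719 [ 1.2  0.3 -0.8] [-0.05 -0.02  0.07] 0.206
grasp pt in bin frame mm [  0.3  85.2 196.3]
```

View pics/z_b.png

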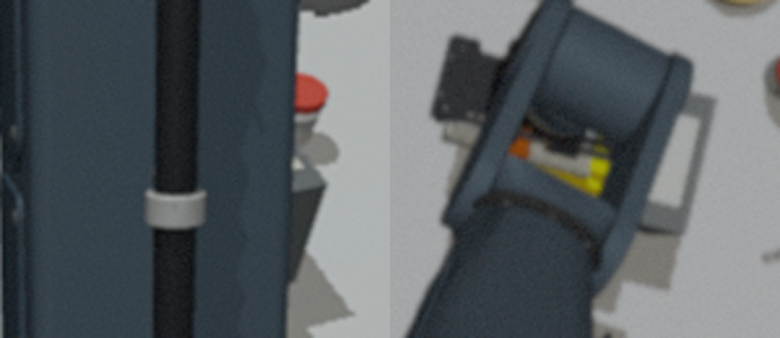

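Request:
{"api": "play_rows", "payload": {
  "series": [
    {"tx": 0,"ty": 0,"tz": -0.003,"turn": 0},
    {"tx": 0,"ty": 0,"tz": 0,"turn": 0}
  ]
}}

```text
time_s: 7.3
position: [0.5811, -0.1761, 0.2448]
tcp_rot: [[-0.251, -0.968, 0.0], [-0.968, 0.251, -0.0], [0.0, -0.0, -1.0]]
force: [0.8, -0.5, -0.1]
opening: 0.204
```

Request:
{"api": "play_rows", "payload": {
  "series": [
    {"tx": 0,"ty": 0,"tz": -0.003,"turn": 0},
    {"tx": 0,"ty": 0,"tz": 0,"turn": 0}
  ]
}}

```text
time_s: 7.5
position: [0.5813, -0.1756, 0.2441]
tcp_rot: [[-0.251, -0.968, 0.001], [-0.968, 0.251, 0.0], [-0.0, -0.001, -1.0]]
force: [-1.0, 2.4, 7.1]
opening: 0.201
```

Request:
{"api": "play_rows", "payload": {
  "series": [
    {"tx": 0,"ty": 0,"tz": 0.001,"turn": 0},
    {"tx": -0.0006,"ty": -0.0024,"tz": 0,"turn": 0},
    {"tx": -0.0006,"ty": -0.0024,"tz": 0,"turn": 0},
    {"tx": 0,"ty": 0,"tz": 0,"turn": 0}
  ]
}}

```text
time_s: 7.9
position: [0.5807, -0.1787, 0.2443]
tcp_rot: [[-0.252, -0.968, 0.002], [-0.968, 0.252, 0.003], [-0.003, -0.001, -1.0]]
force: [0.8, 4.7, 6.1]
opening: 0.207
```

Request:
{"api": "play_rows", "payload": {
  "series": [
    {"tx": -0.0003,"ty": -0.0012,"tz": 0,"turn": 0},
    {"tx": 0,"ty": 0,"tz": 0,"turn": 0}
  ]
}}

```text
time_s: 8.1
position: [0.5806, -0.179, 0.2444]
tcp_rot: [[-0.252, -0.968, 0.003], [-0.968, 0.252, 0.004], [-0.004, -0.001, -1.0]]
force: [1.5, 6.2, 7.0]
opening: 0.207
```

Request:
{"api": "play_rows", "payload": {
  "series": [
    {"tx": -0.0006,"ty": -0.0024,"tz": 0,"turn": 0},
    {"tx": -0.0006,"ty": -0.0024,"tz": 0,"turn": 0},
    {"tx": -0.0006,"ty": -0.0024,"tz": 0,"turn": 0},
    {"tx": -0.0006,"ty": -0.0024,"tz": 0.001,"turn": 0},
    {"tx": 0,"ty": 0,"tz": 0,"turn": 0}
  ],
  "gripper": 0.39
}}

```text
time_s: 8.6
position: [0.5777, -0.1887, 0.2441]
tcp_rot: [[-0.252, -0.968, -0.0], [-0.968, 0.252, 0.0], [-0.0, 0.0, -1.0]]
force: [1.3, 3.5, 1.0]
opening: 0.384
```

```bash
python3 look.py c
```

```text
8.6 [ 0.5777 -0.1887  0.2441] -104.58231569973317 [1.3 3.5 1. ] [ 0.72 -0.21  0.01] 0.384
grasp pt in bin frame mm [1.000e-01 7.230e+01 1.931e+02]
```

View pics/z_c.png

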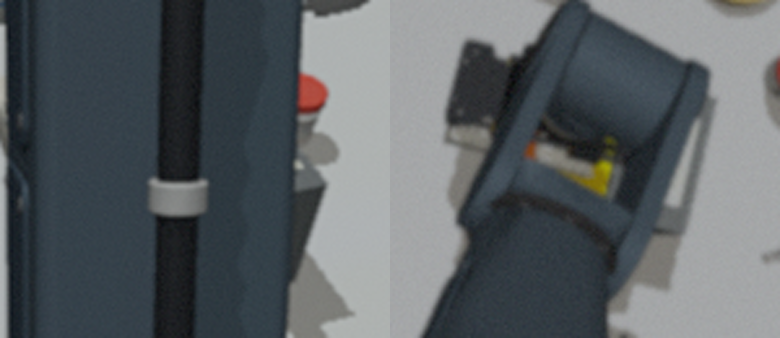

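Request:
{"api": "play_rows", "payload": {
  "series": [
    {"tx": -0.0012,"ty": -0.0048,"tz": 0.0008,"turn": 0},
    {"tx": -0.0012,"ty": -0.0048,"tz": 0.0008,"turn": 0},
    {"tx": -0.0012,"ty": -0.0048,"tz": 0.0008,"turn": 0},
    {"tx": -0.0012,"ty": -0.0048,"tz": 0.0008,"turn": 0},
    {"tx": 0,"ty": 0,"tz": 0,"turn": 0}
  ]
}}

```text
time_s: 9.2
position: [0.5737, -0.2048, 0.2468]
tcp_rot: [[-0.252, -0.968, -0.0], [-0.968, 0.252, -0.001], [0.001, 0.0, -1.0]]
force: [0.8, 3.2, 2.6]
opening: 0.39
```

```bash
python3 look.py d
```

```text
9.2 [ 0.5737 -0.2048  0.2468] -104.59505506499097 [0.8 3.2 2.6] [ 0.58 -0.06  0.06] 0.39
grasp pt in bin frame mm [  0.2  55.7 195.8]
```

View pics/z_d.png

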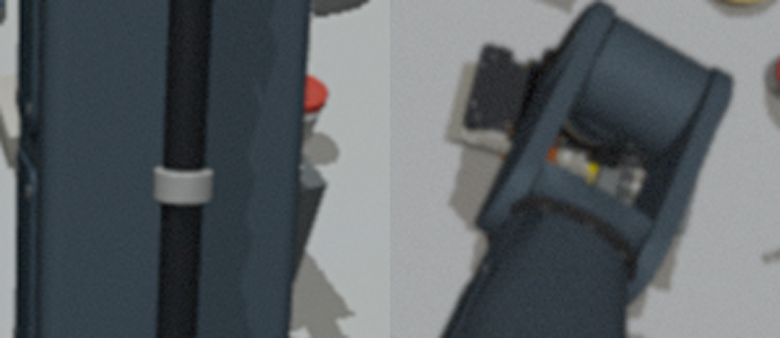

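Request:
{"api": "play_rows", "payload": {
  "series": [
    {"tx": -0.0012,"ty": -0.0048,"tz": 0,"turn": 0},
    {"tx": -0.0012,"ty": -0.0048,"tz": 0,"turn": 0},
    {"tx": -0.0012,"ty": -0.0048,"tz": -0.0005,"turn": 0},
    {"tx": -0.0012,"ty": -0.0048,"tz": -0.001,"turn": 0},
    {"tx": 0,"ty": 0,"tz": 0,"turn": 0}
  ]
}}

```text
time_s: 9.8
position: [0.57, -0.22, 0.2454]
tcp_rot: [[-0.252, -0.968, -0.0], [-0.968, 0.252, -0.001], [0.001, 0.0, -1.0]]
force: [0.6, 2.3, 1.8]
opening: 0.393
```

Request:
{"api": "play_rows", "payload": {
  "series": [
    {"tx": -0.0012,"ty": -0.0048,"tz": -0.0015,"turn": 0},
    {"tx": -0.0012,"ty": -0.0048,"tz": -0.0015,"turn": 0},
    {"tx": -0.0012,"ty": -0.0048,"tz": -0.0015,"turn": 0},
    {"tx": -0.0009,"ty": -0.0036,"tz": -0.001,"turn": 0},
    {"tx": 0,"ty": 0,"tz": 0,"turn": 0}
  ]
}}

```text
time_s: 10.3
position: [0.5664, -0.2342, 0.241]
tcp_rot: [[-0.252, -0.968, -0.0], [-0.968, 0.252, -0.0], [0.0, 0.0, -1.0]]
force: [0.2, 1.0, 1.2]
opening: 0.39
```

```bash
python3 look.py e
```

```text
10.3 [ 0.5664 -0.2342  0.241 ] -104.58614743335028 [0.2 1.  1.2] [ 0.35 -0.02 -0.03] 0.39
grasp pt in bin frame mm [  0.5  25.4 190. ]
```

View pics/z_e.png

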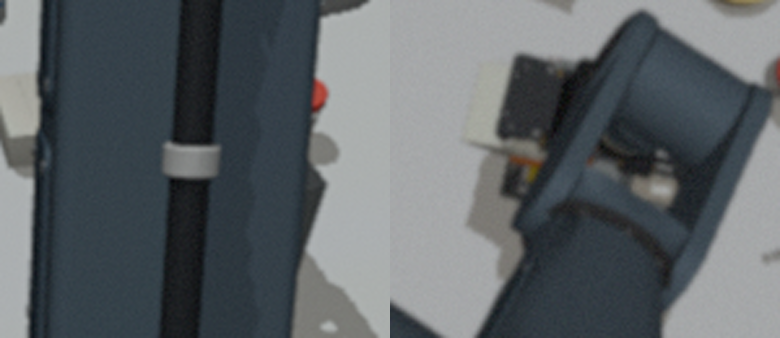

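Request:
{"api": "play_rows", "payload": {
  "series": [
    {"tx": 0,"ty": 0,"tz": 0,"turn": 0},
    {"tx": 0,"ty": 0,"tz": 0,"turn": 0},
    {"tx": 0,"ty": 0,"tz": 0,"turn": 0},
    {"tx": 0,"ty": 0,"tz": 0,"turn": 0}
  ]
}}

```text
time_s: 10.8
position: [0.5666, -0.2335, 0.2413]
tcp_rot: [[-0.251, -0.968, 0.0], [-0.968, 0.251, -0.0], [0.0, -0.0, -1.0]]
force: [0.3, 2.0, 1.0]
opening: 0.392
```

```bash
python3 look.py f
python3 - <<'E'
import cv2,numpy as np
a=cv2.imread('pics/t_e.png');b=cv2.imread('pics/t_f.png')
f=lambda i:cv2.convertScaleAbs(cv2.resize(i[195:245,380:470],None,fx=8,fy=5.5 and 8,interpolation=cv2.INTER_CUBIC),alpha=1.6)
cv2.imwrite('pics/ff.png',f(b))
E
```

```text
10.8 [ 0.5666 -0.2335  0.2413] -104.54431308147778 [0.3 2.  1. ] [ 0.3  -0.06 -0.01] 0.392
grasp pt in bin frame mm [  0.5  26.1 190.3]
```

View pics/ff.png

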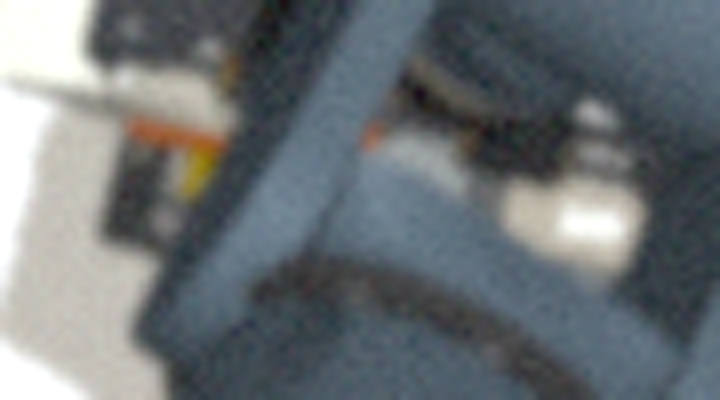

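Run:
```python
from h import *
p=vision.capture('top')
bx=np.array([np.cos(np.radians(-14.5)),np.sin(np.radians(-14.5))]);by=np.array([-bx[1],bx[0]])
for u,v in((455,222),(451,212),(456,210),(460,224)):
  for z in(.02,.09,.142):
    w=atz(p,u,v,z)[:2]-[.5638,-.2422]; print(u,v,z,np.round(1000*np.array([w@bx,w@by+.017])))
for z in ('vial_a',): print([(d['confidence'],d['at'][0]*640,d['at'][1]*400) for d in nets.look_for(p,z)])
```

```text
455 222 0.02 [ -17. -100.]
455 222 0.09 [-24. -83.]
455 222 0.142 [-30. -69.]
451 212 0.02 [  7. -83.]
451 212 0.09 [ -1. -66.]
451 212 0.142 [ -8. -54.]
456 210 0.02 [ 16. -95.]
456 210 0.09 [  7. -78.]
456 210 0.142 [  1. -65.]
460 224 0.02 [ -19. -115.]
460 224 0.09 [-26. -97.]
460 224 0.142 [-31. -83.]
[]
```

Run:
```python
import cv2,numpy as np
f=lambda n:cv2.convertScaleAbs(cv2.resize(cv2.imread(f'pics/t_{n}.png')[185:245,400:480],None,fx=4.8,fy=4.8,interpolation=cv2.INTER_CUBIC),alpha=1.6)
cv2.imwrite('pics/gg.png',np.vstack([np.hstack([f('c'),f('d')]),np.hstack([f('e'),f('f')])]))
```

```text
(no output)
```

View pics/gg.png

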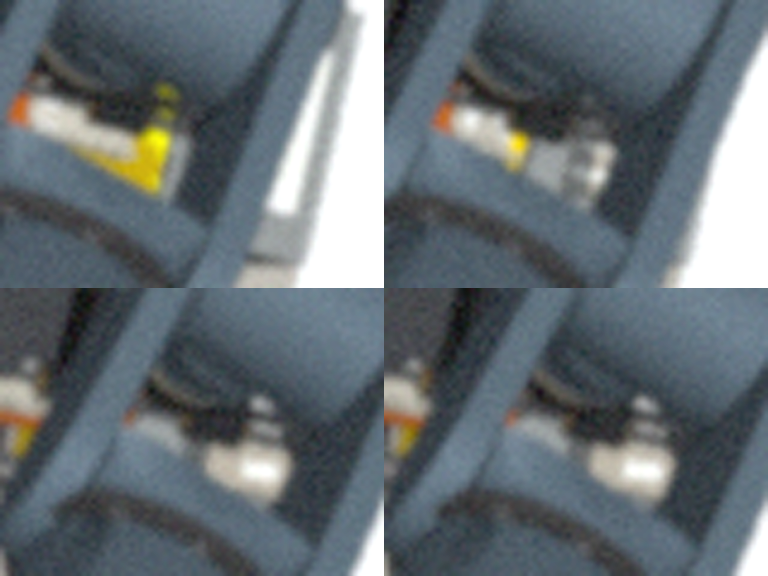

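Request:
{"api": "play_rows", "payload": {
  "series": [
    {"tx": -0.0009,"ty": -0.0036,"tz": -0.003,"turn": 0},
    {"tx": -0.0006,"ty": -0.0024,"tz": -0.002,"turn": 0},
    {"tx": 0,"ty": 0,"tz": 0,"turn": 0},
    {"tx": 0.0009,"ty": 0.0036,"tz": 0.002,"turn": 0},
    {"tx": -0.0009,"ty": -0.0036,"tz": -0.002,"turn": 0},
    {"tx": 0,"ty": 0,"tz": 0,"turn": 0},
    {"tx": 0,"ty": 0,"tz": 0,"turn": 0},
    {"tx": 0,"ty": 0,"tz": 0,"turn": 0}
  ]
}}

```text
time_s: 11.8
position: [0.5654, -0.2384, 0.2372]
tcp_rot: [[-0.251, -0.968, 0.0], [-0.968, 0.251, -0.0], [0.0, -0.0, -1.0]]
force: [0.9, 1.0, 1.2]
opening: 0.39
```

```bash
python3 look.py g
```

```text
11.8 [ 0.5654 -0.2384  0.2372] -104.55903027131444 [0.9 1.  1.2] [ 0.25 -0.03  0.03] 0.39
grasp pt in bin frame mm [  0.6  21.1 186.2]
```

View pics/z_g.png

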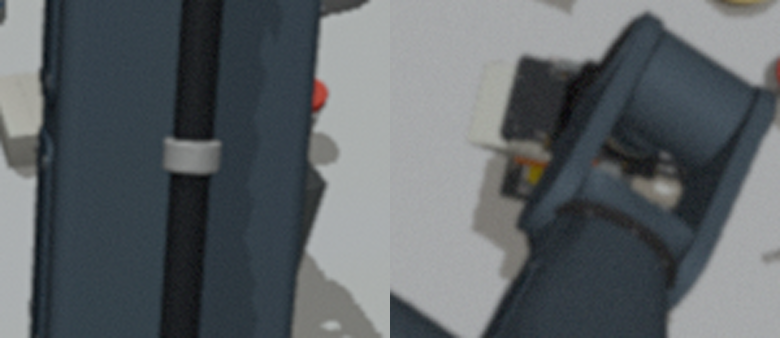

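Request:
{"api": "play_rows", "payload": {
  "series": [
    {"tx": 0.0012,"ty": 0.0048,"tz": 0.002,"turn": 0},
    {"tx": 0.0012,"ty": 0.0048,"tz": 0.0025,"turn": 0},
    {"tx": 0.0012,"ty": 0.0048,"tz": 0.0025,"turn": 0},
    {"tx": 0.0012,"ty": 0.0048,"tz": 0.002,"turn": 0},
    {"tx": 0.0012,"ty": 0.0048,"tz": 0.0015,"turn": 0},
    {"tx": 0.0012,"ty": 0.0048,"tz": 0.001,"turn": 0},
    {"tx": 0.0012,"ty": 0.0048,"tz": 0.0005,"turn": 0},
    {"tx": 0,"ty": 0,"tz": 0,"turn": 0}
  ]
}}

```text
time_s: 12.7
position: [0.5722, -0.2109, 0.2468]
tcp_rot: [[-0.251, -0.968, -0.0], [-0.968, 0.251, 0.0], [-0.0, 0.0, -1.0]]
force: [0.6, 1.3, 0.2]
opening: 0.393
```

Request:
{"api": "play_rows", "payload": {
  "series": [
    {"tx": 0.0012,"ty": 0.0048,"tz": 0,"turn": 0},
    {"tx": 0.0012,"ty": 0.0048,"tz": 0,"turn": 0},
    {"tx": 0.0012,"ty": 0.0048,"tz": 0,"turn": 0},
    {"tx": 0.0012,"ty": 0.0048,"tz": -0.001,"turn": 0},
    {"tx": 0.0012,"ty": 0.0048,"tz": -0.001,"turn": 0},
    {"tx": 0,"ty": 0,"tz": 0,"turn": 0}
  ]
}}

```text
time_s: 13.3
position: [0.5771, -0.1916, 0.2451]
tcp_rot: [[-0.251, -0.968, 0.0], [-0.968, 0.251, 0.0], [-0.0, -0.0, -1.0]]
force: [0.4, 1.9, 0.7]
opening: 0.389
```

```bash
python3 look.py h
```

```text
13.3 [ 0.5771 -0.1916  0.2451] -104.51860210135848 [0.4 1.9 0.7] [ 0.24 -0.01  0.06] 0.389
grasp pt in bin frame mm [  0.2  69.3 194.1]
```

View pics/z_h.png

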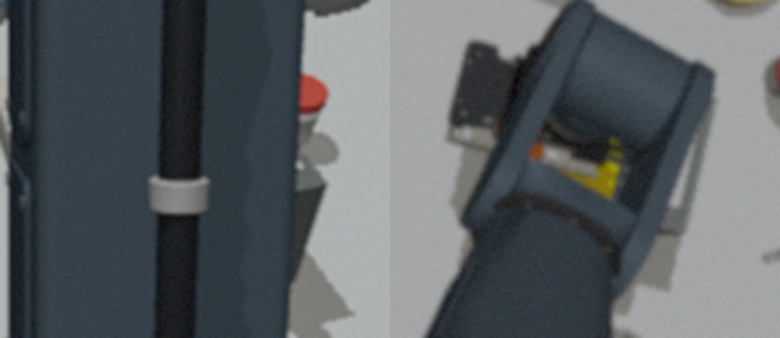

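Request:
{"api": "play_rows", "payload": {
  "series": [
    {"tx": 0.001,"ty": 0.004,"tz": 0,"turn": 0},
    {"tx": 0.001,"ty": 0.004,"tz": 0,"turn": 0},
    {"tx": 0.001,"ty": 0.004,"tz": 0,"turn": 0},
    {"tx": 0.0005,"ty": 0.0024,"tz": 0,"turn": 0},
    {"tx": 0,"ty": 0,"tz": 0,"turn": 0},
    {"tx": 0,"ty": 0,"tz": 0,"turn": 0},
    {"tx": 0,"ty": 0,"tz": 0,"turn": 0}
  ],
  "gripper": 0
}}

```text
time_s: 14.1
position: [0.5797, -0.1803, 0.245]
tcp_rot: [[-0.252, -0.968, -0.0], [-0.968, 0.252, 0.001], [-0.001, 0.0, -1.0]]
force: [2.1, 3.9, -2.7]
opening: 0.204
```

Request:
{"api": "play_rows", "payload": {
  "series": [
    {"tx": 0.0005,"ty": 0.0018,"tz": 0.004,"turn": 0},
    {"tx": 0,"ty": 0,"tz": 0.008,"turn": 0},
    {"tx": 0,"ty": 0,"tz": 0.015,"turn": 0},
    {"tx": 0,"ty": 0,"tz": 0.02,"turn": 0},
    {"tx": 0,"ty": 0,"tz": 0.015,"turn": 0},
    {"tx": 0,"ty": 0,"tz": 0.008,"turn": 0},
    {"tx": 0,"ty": 0,"tz": 0,"turn": 0},
    {"tx": 0,"ty": 0,"tz": 0,"turn": 0}
  ]
}}

```text
time_s: 14.9
position: [0.5799, -0.1794, 0.3012]
tcp_rot: [[-0.251, -0.968, -0.0], [-0.968, 0.251, -0.0], [0.0, 0.0, -1.0]]
force: [-0.6, -0.7, -1.4]
opening: 0.202
```

```bash
python3 look.py i
python3 - <<'E'
from h import *
F=[]
for i in range(6):
    vision.capture('top'); F.append(bot.read_state()['force'])
print(np.round(F,2)[:,2],np.mean(F,0))
E
```

```text
14.9 [ 0.5799 -0.1794  0.3012] -104.556490381437 [-0.6 -0.7 -1.4] [0.05 0.05 0.02] 0.202
grasp pt in bin frame mm [-2.000e-01  8.190e+01  2.502e+02]
[-1.52 -0.89 -0.79 -2.04 -1.77 -1.66] [-0.00345582  0.19271385 -1.44286489]
```

View pics/z_i.png

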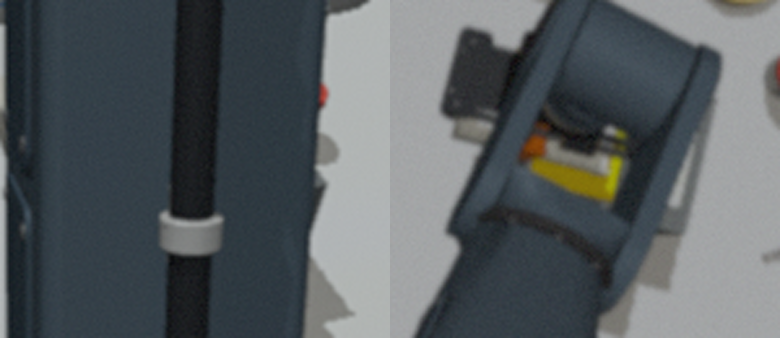

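Request:
{"api": "play_rows", "payload": {
  "series": [
    {"tx": -0.01,"ty": 0.015,"tz": 0,"turn": 0.009},
    {"tx": -0.02,"ty": 0.03,"tz": 0,"turn": 0.009},
    {"tx": -0.025,"ty": 0.04,"tz": 0,"turn": 0.009},
    {"tx": -0.025,"ty": 0.04,"tz": 0,"turn": 0.009},
    {"tx": -0.025,"ty": 0.04,"tz": 0,"turn": 0.009},
    {"tx": -0.025,"ty": 0.038,"tz": 0,"turn": 0.009},
    {"tx": -0.02,"ty": 0.03,"tz": 0,"turn": 0.009},
    {"tx": -0.008,"ty": 0.012,"tz": 0,"turn": 0.01},
    {"tx": 0,"ty": 0,"tz": 0,"turn": 0}
  ]
}}

```text
time_s: 16.2
position: [0.4524, 0.018, 0.3014]
tcp_rot: [[-0.174, -0.985, -0.0], [-0.985, 0.174, 0.0], [-0.0, 0.001, -1.0]]
force: [-0.3, -1.2, -1.0]
opening: 0.208
```

Request:
{"api": "play_rows", "payload": {
  "series": [
    {"tx": 0,"ty": 0,"tz": -0.03,"turn": 0},
    {"tx": 0,"ty": 0,"tz": -0.04,"turn": 0},
    {"tx": 0,"ty": 0,"tz": -0.04,"turn": 0},
    {"tx": 0,"ty": 0,"tz": -0.04,"turn": 0},
    {"tx": 0,"ty": 0,"tz": -0.025,"turn": 0},
    {"tx": 0,"ty": 0,"tz": -0.01,"turn": 0},
    {"tx": 0,"ty": 0,"tz": 0,"turn": 0}
  ]
}}

```text
time_s: 16.9
position: [0.4544, 0.0159, 0.1523]
tcp_rot: [[-0.178, -0.984, -0.001], [-0.984, 0.178, 0.0], [0.0, 0.001, -1.0]]
force: [-0.2, -0.5, -0.2]
opening: 0.201
```

Request:
{"api": "play_rows", "payload": {
  "series": [
    {"tx": 0,"ty": 0,"tz": -0.003,"turn": 0},
    {"tx": 0,"ty": 0,"tz": -0.003,"turn": 0},
    {"tx": 0,"ty": 0,"tz": 0,"turn": 0}
  ]
}}

```text
time_s: 17.2
position: [0.4542, 0.0165, 0.149]
tcp_rot: [[-0.177, -0.984, 0.002], [-0.984, 0.177, -0.0], [0.0, -0.002, -1.0]]
force: [0.4, 0.8, -1.9]
opening: 0.205
```

Request:
{"api": "play_rows", "payload": {
  "series": [
    {"tx": 0,"ty": 0,"tz": -0.003,"turn": 0},
    {"tx": 0,"ty": 0,"tz": 0,"turn": 0}
  ]
}}

```text
time_s: 17.4
position: [0.4538, 0.0167, 0.1462]
tcp_rot: [[-0.177, -0.984, 0.001], [-0.984, 0.177, -0.0], [0.0, -0.001, -1.0]]
force: [0.7, 0.1, -1.0]
opening: 0.203
```

Request:
{"api": "play_rows", "payload": {
  "series": [
    {"tx": 0,"ty": 0,"tz": -0.002,"turn": 0},
    {"tx": 0,"ty": 0,"tz": 0,"turn": 0}
  ]
}}

```text
time_s: 17.6
position: [0.4536, 0.0167, 0.1444]
tcp_rot: [[-0.177, -0.984, -0.0], [-0.984, 0.177, 0.0], [-0.0, 0.0, -1.0]]
force: [-0.6, -0.0, -1.9]
opening: 0.202
```

Request:
{"api": "play_rows", "payload": {
  "series": [
    {"tx": 0,"ty": 0,"tz": -0.002,"turn": 0},
    {"tx": 0,"ty": 0,"tz": 0,"turn": 0}
  ]
}}

```text
time_s: 17.8
position: [0.4536, 0.0167, 0.1426]
tcp_rot: [[-0.177, -0.984, -0.0], [-0.984, 0.177, 0.0], [-0.0, 0.0, -1.0]]
force: [0.2, 0.4, -1.1]
opening: 0.204
```

Request:
{"api": "play_rows", "payload": {
  "series": [
    {"tx": 0,"ty": 0,"tz": -0.002,"turn": 0},
    {"tx": 0,"ty": 0,"tz": 0,"turn": 0}
  ]
}}

```text
time_s: 18.0
position: [0.4536, 0.0167, 0.141]
tcp_rot: [[-0.177, -0.984, -0.0], [-0.984, 0.177, 0.0], [-0.0, 0.0, -1.0]]
force: [1.0, -0.2, -1.1]
opening: 0.204
```

Request:
{"api": "play_rows", "payload": {
  "series": [
    {"tx": 0,"ty": 0,"tz": -0.002,"turn": 0},
    {"tx": 0,"ty": 0,"tz": 0,"turn": 0}
  ]
}}

```text
time_s: 18.2
position: [0.4536, 0.0167, 0.1394]
tcp_rot: [[-0.177, -0.984, -0.0], [-0.984, 0.177, 0.0], [-0.0, 0.0, -1.0]]
force: [-1.0, -0.4, -1.5]
opening: 0.206
```

```bash
python3 look.py j
python3 - <<'E'
import cv2,numpy as np
a=cv2.imread('pics/t_j.png');b=cv2.imread('pics/s_j.png')
cv2.imwrite('pics/jj.png',np.hstack([cv2.resize(b[180:310,270:420],None,fx=2.6,fy=2.6),cv2.resize(a[180:310,270:420],None,fx=2.6,fy=2.6)]))
E
```

```text
18.2 [0.4536 0.0167 0.1394] -100.17932744819527 [-1.  -0.4 -1.5] [0.05 0.06 0.03] 0.206
grasp pt in bin frame mm [-171.5  240.    88.4]
```

View pics/jj.png

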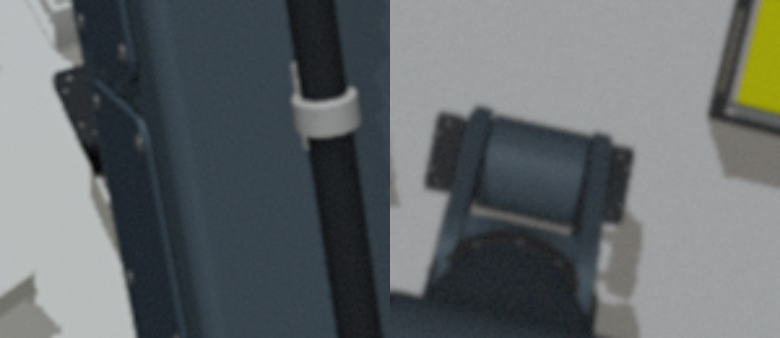

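Request:
{"api": "play_rows", "payload": {
  "series": [
    {"tx": 0,"ty": 0,"tz": -0.0025,"turn": 0},
    {"tx": 0,"ty": 0,"tz": 0,"turn": 0}
  ]
}}

```text
time_s: 18.5
position: [0.4536, 0.0167, 0.1374]
tcp_rot: [[-0.177, -0.984, -0.0], [-0.984, 0.177, 0.0], [-0.0, 0.0, -1.0]]
force: [0.2, -0.8, -1.3]
opening: 0.203
```

Request:
{"api": "play_rows", "payload": {
  "series": [
    {"tx": 0,"ty": 0,"tz": -0.002,"turn": 0},
    {"tx": 0,"ty": 0,"tz": 0,"turn": 0}
  ]
}}

```text
time_s: 18.7
position: [0.4536, 0.0167, 0.1358]
tcp_rot: [[-0.177, -0.984, -0.0], [-0.984, 0.177, 0.0], [-0.0, 0.0, -1.0]]
force: [0.1, -0.2, -1.8]
opening: 0.203
```

Request:
{"api": "play_rows", "payload": {
  "series": [
    {"tx": 0,"ty": 0,"tz": -0.002,"turn": 0},
    {"tx": 0,"ty": 0,"tz": 0,"turn": 0}
  ]
}}

```text
time_s: 18.9
position: [0.4536, 0.0167, 0.1342]
tcp_rot: [[-0.177, -0.984, -0.0], [-0.984, 0.177, 0.0], [0.0, 0.0, -1.0]]
force: [-0.1, -0.1, -1.8]
opening: 0.2
```

Request:
{"api": "play_rows", "payload": {
  "series": [
    {"tx": 0,"ty": 0,"tz": -0.002,"turn": 0},
    {"tx": 0,"ty": 0,"tz": -0.0015,"turn": 0}
  ]
}}

```text
time_s: 19.1
position: [0.4537, 0.0167, 0.1315]
tcp_rot: [[-0.177, -0.984, -0.0], [-0.984, 0.177, 0.0], [-0.0, 0.0, -1.0]]
force: [0.1, 0.7, -1.7]
opening: 0.207
```

Request:
{"api": "play_rows", "payload": {
  "series": [
    {"tx": 0,"ty": 0,"tz": -0.002,"turn": 0},
    {"tx": 0,"ty": 0,"tz": 0,"turn": 0}
  ]
}}

```text
time_s: 19.3
position: [0.4538, 0.0168, 0.1301]
tcp_rot: [[-0.177, -0.984, 0.0], [-0.984, 0.177, 0.0], [-0.0, -0.0, -1.0]]
force: [0.0, 0.8, 0.7]
opening: 0.204
```

Request:
{"api": "play_rows", "payload": {
  "series": [
    {"tx": 0,"ty": 0,"tz": -0.002,"turn": 0},
    {"tx": 0,"ty": 0,"tz": 0,"turn": 0}
  ]
}}

```text
time_s: 19.5
position: [0.4539, 0.0171, 0.1299]
tcp_rot: [[-0.177, -0.984, 0.002], [-0.984, 0.177, 0.0], [-0.001, -0.002, -1.0]]
force: [-2.3, 3.6, 15.4]
opening: 0.198
```

Request:
{"api": "play_rows", "payload": {
  "series": [
    {"tx": 0,"ty": 0,"tz": 0.0015,"turn": 0},
    {"tx": 0,"ty": 0,"tz": 0,"turn": 0}
  ]
}}

```text
time_s: 19.7
position: [0.4539, 0.0167, 0.1299]
tcp_rot: [[-0.177, -0.984, 0.001], [-0.984, 0.177, -0.0], [0.0, -0.001, -1.0]]
force: [-1.1, 1.1, 6.8]
opening: 0.199
```

Request:
{"api": "play_rows", "payload": {
  "series": [
    {"tx": 0,"ty": 0,"tz": 0,"turn": 0},
    {"tx": 0,"ty": 0,"tz": 0,"turn": 0},
    {"tx": 0,"ty": 0,"tz": 0,"turn": 0},
    {"tx": 0,"ty": 0,"tz": 0,"turn": 0},
    {"tx": 0,"ty": 0,"tz": 0,"turn": 0}
  ],
  "gripper": 0.5
}}

```text
time_s: 20.2
position: [0.4536, 0.0166, 0.1294]
tcp_rot: [[-0.177, -0.984, -0.0], [-0.984, 0.177, 0.0], [-0.0, 0.0, -1.0]]
force: [-0.5, -0.1, 0.1]
opening: 0.485
```

Request:
{"api": "play_rows", "payload": {
  "series": [
    {"tx": 0,"ty": 0,"tz": 0.01,"turn": 0},
    {"tx": 0,"ty": 0,"tz": 0.02,"turn": 0},
    {"tx": 0,"ty": 0,"tz": 0.03,"turn": 0},
    {"tx": 0,"ty": 0,"tz": 0.05,"turn": 0},
    {"tx": 0,"ty": 0,"tz": 0.06,"turn": 0},
    {"tx": 0,"ty": 0,"tz": 0.05,"turn": 0},
    {"tx": 0,"ty": 0,"tz": 0,"turn": 0}
  ]
}}

```text
time_s: 20.9
position: [0.4565, 0.0162, 0.3114]
tcp_rot: [[-0.176, -0.984, 0.013], [-0.984, 0.176, -0.003], [0.0, -0.014, -1.0]]
force: [0.8, -0.1, -0.1]
opening: 0.498
```

Now swing the arm away toward −y (back to the start side) to see everything; path retraced at height.

Request:
{"api": "play_rows", "payload": {
  "series": [
    {"tx": -0.015,"ty": -0.04,"tz": 0,"turn": 0},
    {"tx": -0.02,"ty": -0.055,"tz": 0,"turn": 0},
    {"tx": -0.02,"ty": -0.055,"tz": 0,"turn": 0},
    {"tx": -0.02,"ty": -0.055,"tz": 0,"turn": 0},
    {"tx": -0.02,"ty": -0.055,"tz": 0,"turn": 0},
    {"tx": -0.02,"ty": -0.055,"tz": 0,"turn": 0},
    {"tx": -0.02,"ty": -0.055,"tz": 0,"turn": 0},
    {"tx": -0.02,"ty": -0.055,"tz": 0,"turn": 0},
    {"tx": -0.02,"ty": -0.055,"tz": 0,"turn": 0},
    {"tx": -0.02,"ty": -0.055,"tz": 0,"turn": 0}
  ]
}}

```text
time_s: 21.9
position: [0.2964, -0.4125, 0.3051]
tcp_rot: [[-0.177, -0.984, -0.0], [-0.984, 0.177, 0.001], [-0.001, 0.001, -1.0]]
force: [0.1, -0.5, -0.1]
opening: 0.5
```

Request:
{"api": "play_rows", "payload": {
  "series": [
    {"tx": -0.02,"ty": -0.055,"tz": 0,"turn": 0},
    {"tx": -0.02,"ty": -0.055,"tz": 0,"turn": 0},
    {"tx": -0.02,"ty": -0.055,"tz": 0,"turn": 0},
    {"tx": -0.01,"ty": -0.04,"tz": 0,"turn": 0},
    {"tx": 0,"ty": 0,"tz": 0,"turn": 0}
  ]
}}

```text
time_s: 22.4
position: [0.2396, -0.5795, 0.3047]
tcp_rot: [[-0.181, -0.984, -0.0], [-0.984, 0.181, -0.003], [0.003, -0.0, -1.0]]
force: [-0.7, 0.3, 0.1]
opening: 0.503
```

```bash
python3 look.py k
python3 - <<'E'
import cv2,numpy as np
a=cv2.imread('pics/t_k.png');b=cv2.imread('pics/s_k.png')
cv2.imwrite('pics/kk.png',np.hstack([cv2.resize(b[200:300,280:400],None,fx=3.3,fy=3.3,interpolation=2),cv2.resize(a[200:300,280:400],None,fx=3.3,fy=3.3,interpolation=2)]))
E
python3 binfit.py | grep -E "ctr|bar"
```

```text
22.4 [ 0.2396 -0.5795  0.3047] -100.39956287344896 [-0.7  0.3  0.1] [ 0.17  0.05 -0.  ] 0.503
grasp pt in bin frame mm [-229.4 -390.9  253.7]
ctr [ 564.4 -242.6] axis x yaw 165.4717704931032 size [ 84.71051514 112.04489708]
ctr [ 563.2 -241.7] axis x yaw 165.64673360977923 size [ 85.49033376 113.8050748 ]
bar [0.45441276 0.01602095] 170.10117871691162 [15.81972105 87.52408488]
```

View pics/kk.png

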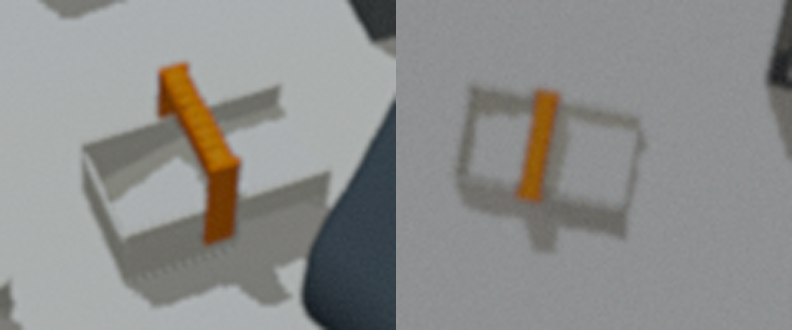

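View pics/s_k.png

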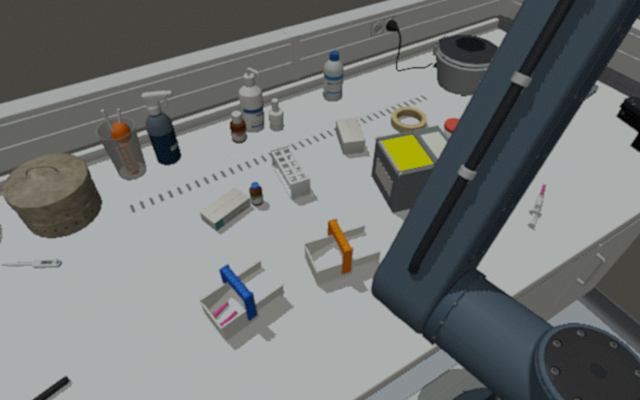

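View pics/t_k.png

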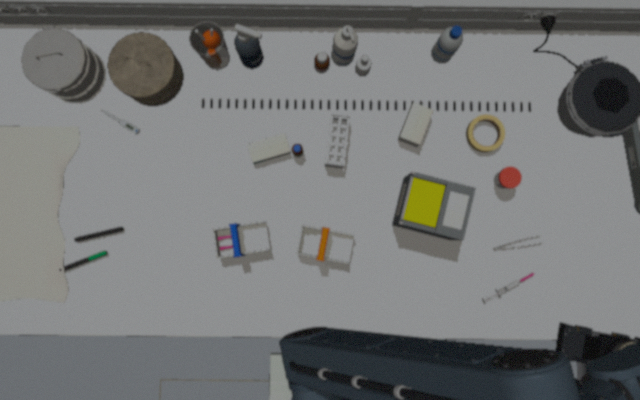

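The orange tray at top-view pixel (325,246) is empty and upright. The flap at (424,203) is shut in the same pose as before. The blue-handled tray at (242,240) and the brown vial at (298,150) haven't moved, and no vials are lying on the worktop.

```bash
python3 -c "
from rig import bot
print(bot.hand_in(), bot.read_state()['time_s'])"
```

```text
the job is handed in; nothing more can be done
the job is handed in; nothing more can be done
```

The job is handed in, with the last state reading at 22.4 s. The orange-handled tray was emptied over the bin and set back upright at its old spot, and I let go of it there.

**How it was tipped:** The arm's interface only turns about the vertical, so I couldn't tilt the tray with the wrist. I gripped the bar across its 18 mm and carried the tray level to the bin. There I pressed the lip onto the flap until the spout rested on the hinge edge and the step ahead of the feet met the bin wall. I then opened the fingers to about 34 mm around the bar and pushed it along. The tray pivoted on the bin edge to an estimated 45–50 degrees, with the lip holding the flap down. Afterwards I brought it back level, gripped it again, lifted it out and set it down.

**Last checks:**
- **Tray:** it is empty and upright in both pictures. Its bar is within about 2 mm of where it started.
- **Flap:** it is shut, in the same pose as at the start.
- **Other things:** the blue-handled tray, its sheaths and the brown vial look unmoved, and no vial lies on the worktop.
- **Forces:** the highest reading returned was about 15 N, when the tray touched down.

**What I couldn't confirm:**
- **Vials dropping:** the arm blocked both cameras during the tipping, so I didn't see the vials fall. That they are in the bin comes from the empty tray, the clear worktop and the lifted weight. That weight averaged about 1.4 N (noisy), against about 1.4 N expected empty and 1.9 N with vials.
- **Tilt angle and flap opening:** both come from the geometry and force readings, not from a direct view.
- **Second grip:** it ended up about 14 mm lower on the bar than the first. The tray still landed flat.

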